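# Centre the hot tea cup on the cup warmer and switch it on

### The arm

A 6-joint arm with a two-finger parallel gripper is mounted at the origin on the work surface. World frame = base frame: x ahead of the robot, y to its left, z up, the work surface at z = 0. Lengths are in mm, angles in degrees, forces in N, time in s.
With the tool pointing down it reaches from about 350 to 850 mm from the base axis. Payload 8.1 kg.
Tool frame: the origin (TCP) lies at the very end of the fingers, on their centre line; the grasp point (between the pads) lies 19 mm behind it; x points along the fingers, y is the direction in which the jaws open and shut, and the axes are right-handed (so a half turn about x gives the same grasp; the last joint's range is limited). The gripper opens to 85 mm and grips with 20 to 120 N. Pads are 22 mm wide; open, the fingers measure 114 mm over their backs; the gripper's body (76 mm by 85 mm) begins 54 mm behind the grasp point. The pads swing forward as they close: fully open they stand 13 mm farther back than shut.
Start: joints at [71.769, 7.471, 85.268, -0, 87.261, -4.893], TCP at [138.399, 583.824, 231.292] pointing down, gripper open.
Joint ranges: [-169.43, 169.43], [-51.17, 129.36], [1.28, 143.12], [-76.62, 256.62], [0, 156.53], [-152.29, 152.29]. Speed limits (degrees/s): [136.94, 136.94, 159.86, 180, 180, 180].

### API

Orientations are given as [roll, pitch, yaw] about the fixed x, y, z axes, in that order (R = Rz(yaw) Ry(pitch) Rx(roll)).
In Python, from bench import sensors, snapshot, r gives the robot as it stands. The module is installed in compiled form; this text tells all that it offers.
- The arm moves only by the tool drive_tool, never from a script. Its argument "moves" is one flat list of numbers, 6 for each row, row after row: the shift along the tool's x, y, z in cm, then the turn, a rotation vector about the tool's x, y, z in degrees. In form: [tx, ty, tz, wx, wy, wz, tx, ty, tz, wx, wy, wz, ...]. A call has 1 to 20 rows; each row shifts and turns the commanded pose from where the row before left it, along the tool's axes as they then stand; what a row does not reach is not made up. A row lasts 1/12 s, in which the tool goes at most 41.7 mm and 7.16 degrees, less where a joint would pass 70% of its speed; a pose out of reach is approached as far as the arm can. A call with a gripper value outside its range is refused whole. "hand" is the finger opening in cm, from 0 to 8.54, set as the call begins (left out, the last holds). The fingers move at their own pace and stop on an object; "grip_force" is the grip in N (left out, the last holds). Time passes only in rows, so rows that do not move let the fingers close. It gives the time, the measured TCP pose, the force and the opening at its end, in the units of the state.
- sensors.sense(): the state, without advancing time (a new reading comes with each control period).
- snapshot(name): name is "scene" or "top" or "wrist"; returns a dict with "image" (420x560x3 uint8, red, green, blue), "z_map" (420x560 float32, mm along the optical axis (not along the pixel's ray), 0 where there is no reading), "camera_matrix" (3x3 intrinsics, pixels), "eye" and "orientation" of the camera in the world; the wrist camera has in their place "mount" (4x4, takes a point from camera to tool coordinates, whose origin is the TCP and whose axes are the tool frame's). Camera axes: x right, y down, z forward; pixel columns grow to the right and rows downward; lengths in mm; the calibration is good to about 2 mm. A picture is of the moment at which its call begins: read the wrist's pose just before it.
- r.hand_in(): hands the job in, once; it reports no verdict.
The state is a dict: "time": time; "joint_pos": joint angles; "qd": joint speeds; "joint_efforts": joint torques, N m; "tool_pos": TCP position; "tcp_rot": TCP orientation; "ft_force": force on the tool from outside, world axes, zero at the start; "wrist_torque": the same for the moment, N m; "finger_gap": finger opening in mm.
Only numpy, scipy, OpenCV 4.12 (cv2) and the standard library are available. Lean on these libraries where they do the work, as an engineer would, in place of code of your own. Each camera call takes 0.05 s, during which the arm holds its last target.

### The job

The lidded tea cup is hot, full and wobbly on its narrow foot, and it stands off to one side of the cup warmer: with light taps or nudges of the fingertips low on its side, bring it to the middle of the round dark hot plate, so that the plate shows evenly all round it. Do not grip, lift, tip or knock it off, and leave its lid and the other things on the counter alone. Once the cup stands centred and you have let go of it, press the warmer's orange button fully down to switch it on (not before), then let go.

Things in the scene. Friction and masses are not known exactly. Their poses are not given: they have to be found in the camera images.
- cup: Lidded white and blue glazed tea cup, upright, 0.13 to 0.25 kg, round, no handle. Origin: centre of the foot's underside; z up its axis. Foot 26 mm wide, 5 mm high; rounds out from 5 to 20 mm height to an upright side 64 mm wide (widest) from 20 to 42 mm; lid and knob reach 58 mm. Friction on the plate 0.35 to 0.55: pushed slowly and low it slides and stops with the finger; a hard tap tips it.
- lid: The cup's blue lid, 58 mm across, fixed on the cup, with a small white knob. Origin on the cup's axis at the lid's underside, 42 mm above the cup's origin; its top is 16 mm higher. Not to be touched.
- warmer: White cup warmer, fixed to the counter: a round puck 100 mm across and 26 mm high with a flat top (edge rounded over the last 3 mm), and a nose 60 mm wide and 17 mm high that sticks out to its own -x, to 98 mm from the puck's centre. Origin: centre of the puck's underside, on the counter. z up.
- plate (a point): Centre of the round dark hot plate (80 mm across, flush with the top of the warmer, 26 mm above the counter). The cup's axis belongs here.
- button_top (a point): Centre of the top face of the warmer's round orange push button when not pressed: 19 mm across, on the nose, 82 mm from the plate's centre, 22.5 mm above the counter, and 5.5 mm above the nose. It is pressed straight down.
- button (a joint): Travel of the button in m: 0 up, 0.004 fully down. A spring returns it; fully down takes about 3.5 N.
- mug: Bystander: terracotta mug, 76 mm across without its handle, 85 mm high. Origin: centre of the underside.
- jar: Bystander: amber glass jar with a black cap, 60 mm across, 85 mm high. Origin: centre of the underside.
- stirrers: Bystander: aluminium beaker of wooden stirrers, 58 mm across, 70 mm high, stirrers up to about 115 mm. Origin: centre of the underside.
- spoon: Bystander: small spoon with a wooden handle, 140 mm long, lying flat along its own x. Origin: below its middle.
There are look-alikes about, which are no part of the job. Leave any blue or yellow look-alike of the warmer alone. What is shaped like the cup but pink is not meant.

How it is judged (in metres and radians):
On the way, in this order (a step that is already met when the one before it is completed fails the run):
1. the cup stands upright, at rest and untouched, within 6 mm of the middle of the hot plate (horizontal distance between cup and plate below 0.006 m and z of cup in the frame of warmer between 0.023 and 0.029 m and angle between cup's own z axis and vertical below 0.06 rad and linear speed of cup below 0.01 m/s and contact force between each of the arm, the fingers and cup below 0.1 N), for 0.3 s.
2. the button is pressed down (at least 3 of its 4 mm) (value of joint button above 0.003 m), for 0.05 s.
At the end, for the whole second after the job is handed in: The cup stands upright (within 3.4 degrees) on the hot plate, its axis within 6 mm of the plate's centre, at rest and untouched, and the button has been pressed at least 3 mm down after the centring and let go (all of step 1 and value of joint button below 0.001 m).
It fails at once if the cup is lifted more than 8 mm, falls off the warmer, or tips by more than 11 degrees (z of cup in the frame of warmer above 0.034 m or z of cup in the frame of warmer below 0.018 m or angle between cup's own z axis and vertical above 0.2 rad).
It fails at once if the cup is gripped (squeezed with over 4 N while it stands still) or hit hard (over 8 N) (contact force between any of the fingers, the arm and cup above 8 N or (contact force between the fingers and cup above 4 N and linear speed of cup below 0.02 m/s)).
It fails at once if the lid is touched (contact force between any of the fingers, the arm and lid above 0.3 N).
It fails at once if the button is pressed while the cup is off centre (value of joint button above 0.003 m and horizontal distance between cup and plate above 0.008 m).
It fails at once if another thing on the counter is moved more than 15 mm (distance of any of mug, jar, stirrers, spoon from where it was at the start of the episode above 0.015 m).
It also fails if it takes over 42 s, if anything falls off the work surface, if the arm or the gripper's body presses on something with over 40 N, if the wrist force passes 120 N, or if a joint passes its speed limit or range.

## Working session

There is one attempt and no reset: what is moved stays moved. The work goes in short steps, Python scripts to look and compute and a tool call to move; the robot and the scene stay as the last step left them, time stands still between calls to the robot, and variables do not carry over. Pictures are saved under pics/ and viewed, and the job is handed in when it is done.

Besides the shell and the picture viewer there is one more tool, called after "Emit:" as a command line: name --argument value ..., lists and objects as JSON in quotes. drive_tool: Moves the arm, as the interface text tells. Its arguments: {"type":"object","properties":{"moves":{"type":"array","items":{"type":"number"}},"hand":{"type":"number"},"grip_force":{"type":"number"}},"required":["moves"]}

```bash
mkdir -p pics; cat > h.py <<'E'
import numpy as np, cv2
from bench import sensors, snapshot, r
from scipy.spatial.transform import Rotation as R
def save(n,im): cv2.imwrite('pics/'+n+'.png',im[...,::-1])
E
python3 - <<'E'
from h import *
s=sensors.sense(); print(s)
for n in ['scene','top','wrist']:
    d=snapshot(n); save(n+'0',d['image']); np.savez(''+n+'0.npz',**d)
    print(n,d['camera_matrix'].tolist(),d.get('eye'),d.get('orientation'),d.get('mount'))
E
```

```text
{'time': 0.0, 'joint_pos': array([ 7.17685456e+01,  7.51642041e+00,  8.53321127e+01,  1.23782124e-03,
        8.72638021e+01, -4.89263023e+00]), 'qd': array([ 0.09323123, -0.08572313,  0.05093006, -0.05982938,  0.18155061,
       -0.08007821]), 'joint_efforts': array([ 1.04425057e-03, -5.69403827e+01, -5.00541973e+01,  6.04860520e-05,
        1.52332813e-02,  1.53094241e-06]), 'tool_pos': array([138.20740143, 583.26225439, 230.20363307]), 'tcp_rot': array([ -95.52316739,   89.88765804, -108.86205185]), 'ft_force': array([0.11705141, 0.59439436, 0.86375098]), 'wrist_torque': array([0.08708254, 0.01068641, 0.00240141]), 'finger_gap': 85.54054212012684}
scene [[493.91347545040577, 0.0, 281.433060087507], [0.0, 493.91347545040577, 209.71100024559098], [0.0, 0.0, 1.0]] [1202.02064681  322.4998876   843.78831148] [-139.19885048    0.4081989   119.76891834] None
top [[490.75552010092673, 0.0, 271.4747851205052], [0.0, 490.75552010092673, 207.59466042143276], [0.0, 0.0, 1.0]] [ 419.36850905  -26.16312749 1159.18021684] [-1.69868342e+02  8.16988709e-03 -8.88370136e+01] None
wrist [[327.96011348404755, 0.0, 282.76603780627494], [0.0, 327.96011348404755, 215.9558879978724], [0.0, 0.0, 1.0]] None None [[ 6.82124331e-04 -3.05475783e-01  9.52199601e-01 -1.42418647e+02]
 [ 9.99999471e-01  9.41931474e-04 -4.14184919e-04  1.31998582e-01]
 [-7.70383312e-04  9.52199380e-01  3.05476264e-01 -7.90100855e+01]
 [ 0.00000000e+00  0.00000000e+00  0.00000000e+00  1.00000000e+00]]
```

View pics/scene0.png

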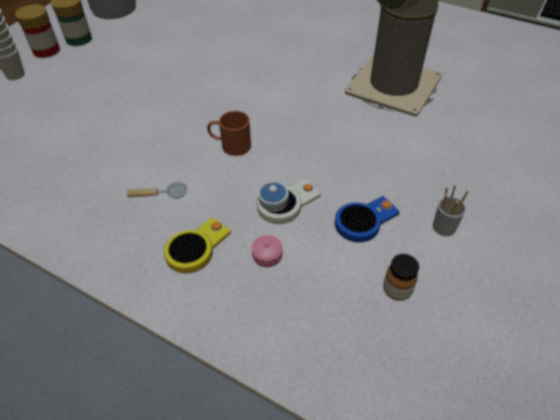

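View pics/top0.png

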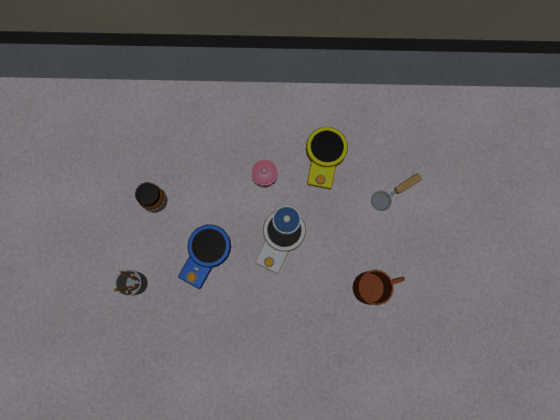

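View pics/wrist0.png

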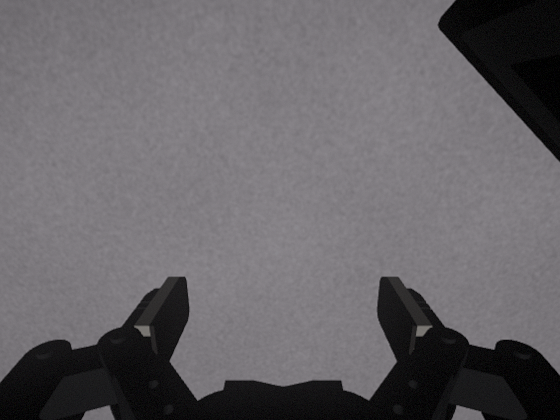

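The scene picture shows the cup at (272,195) on the white warmer (280,203). In the top picture the cup is at (287,219), the white warmer's plate at (284,230) and its orange button at (269,262). Look-alikes in the top picture: pink cup (264,172), yellow warmer (327,147), blue warmer (209,245). By the description I choose the white warmer and the white/blue cup.

```bash
cat >> h.py <<'E'
def cast(d,uv,z):
    K=d['camera_matrix']; Rm=R.from_euler('xyz',d['orientation'],degrees=True).as_matrix(); e=np.array(d['eye'])
    uv=np.atleast_2d(uv); ray=np.c_[(uv[:,0]-K[0,2])/K[0,0],(uv[:,1]-K[1,2])/K[1,1],np.ones(len(uv))]@Rm.T
    return e+ray*((z-e[2])/ray[:,2])[:,None]
E
python3 - <<'E'
from h import *
d=np.load('top0.npz'); im=d['image']
save('topc',cv2.resize(im[180:290,220:350],None,fx=6,fy=5,interpolation=cv2.INTER_CUBIC)[:600,:800])
d2=np.load('scene0.npz'); save('scc',cv2.resize(d2['image'][165:240,230:340],None,fx=7,fy=7,interpolation=cv2.INTER_CUBIC))
print(cast(d,[[284,230],[287,219],[269,262],[280,10],[280,400],[10,200],[327,147],[209,245],[264,172]],26).round())
E
```

```text
[[ 569.  -52.   26.]
 [ 595.  -59.   26.]
 [ 495.  -19.   26.]
 [1129.  -33.   26.]
 [ 194.  -49.   26.]
 [ 627.  593.   26.]
 [ 772. -152.   26.]
 [ 531.  121.   26.]
 [ 707.   -2.   26.]]
```

View pics/topc.png

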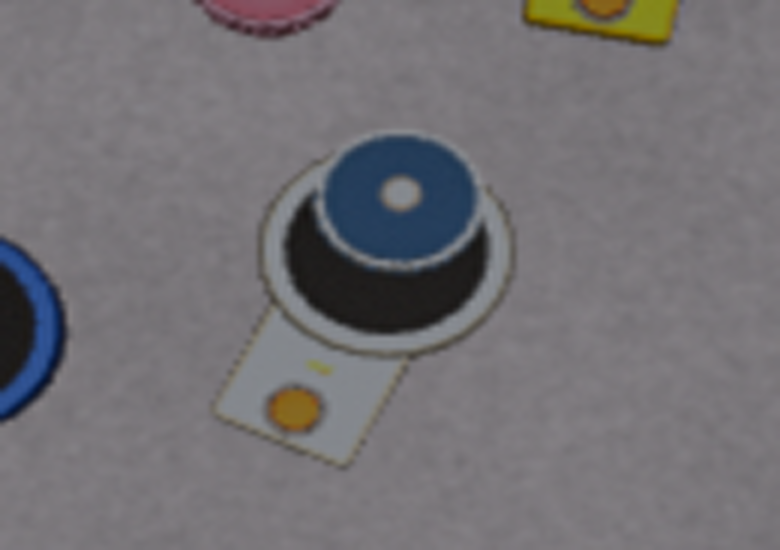

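View pics/scc.png

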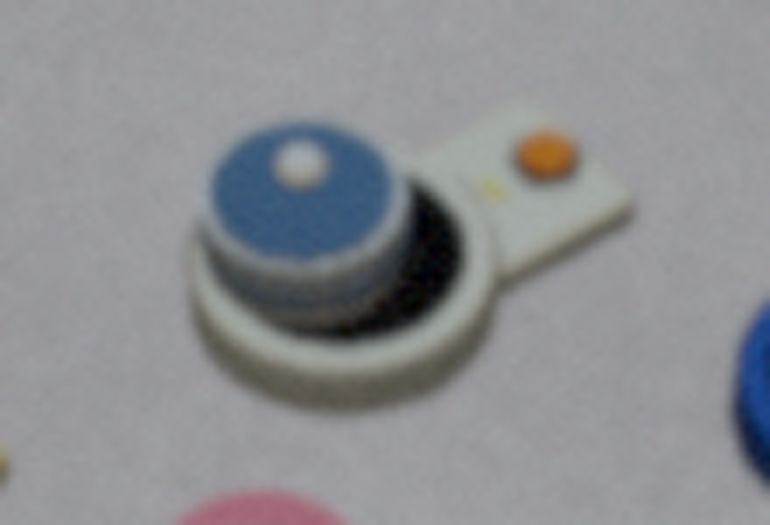

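Both close crops confirm it: blue lid with white knob on the white puck, cup displaced away from the button (crop (400,195) against plate centre near (388,245)). Now I'll measure.

```bash
cat >> h.py <<'E'
from scipy.optimize import least_squares
def fitc(P,rad,loss='soft_l1'):
    f=lambda p:np.hypot(P[:,0]-p[0],P[:,1]-p[1])-rad
    s=least_squares(f,P.mean(0)[:2]+.1,loss=loss,f_scale=1.); return s.x,np.abs(f(s.x)).mean()
def blob(m,near,rad=1e9):
    n,l,st,c=cv2.connectedComponentsWithStats(m.astype(np.uint8))
    k=[i for i in range(1,n) if st[i,4]>8 and np.hypot(*(c[i]-near))<rad]
    k=max(k,key=lambda i:st[i,4]); return (l==k),c[k],st[k,4]
def roi(m,near,rad):
    yy,xx=np.indices(m.shape); return m&(np.hypot(xx-near[0],yy-near[1])<rad)
def measure(d,name):
    im=d['image']; h=cv2.cvtColor(im,cv2.COLOR_RGB2HSV).astype(int); H,S,V=h[...,0],h[...,1],h[...,2]
    near=(285,225) if name=='top' else (283,203); o={}
    blue=roi((H>95)&(H<125)&(S>70)&(V>50),near,32 if name=='top' else 36)
    b,c,a=blob(blue,near); ct=max(cv2.findContours(b.astype(np.uint8),0,1)[0],key=len)
    hull=cv2.convexHull(ct); o['lid_e']=cv2.fitEllipse(hull)
    o['lid68']=cast(d,[o['lid_e'][0]],70)[0]
    org=roi((H>8)&(H<24)&(S>120)&(V>70),(269,262) if name=='top' else (308,187),12)
    b,c,a=blob(org,near); o['btn_px']=c;o['btn']=cast(d,[c],22.0)[0]
    dark=roi((V<55),near,32 if name=='top' else 36); b,c,a=blob(dark,near)
    ct=max(cv2.findContours(b.astype(np.uint8),0,1)[0],key=len)[:,0].astype(float)
    hu=cv2.convexHull(ct.astype(np.float32))[:,0]; 
    o['hull']=hu; o['ct']=ct
    return o
E
python3 - <<'E'
from h import *
for n in ['top','scene']:
    d=np.load(n+'0.npz'); o=measure(d,n)
    print(n,'lid',o['lid68'].round(1),o['lid_e'],'btn',o['btn_px'],o['btn'].round(1))
    P=cast(d,o['hull'],26); 
    # keep points well outside lid ellipse
    lc=np.array(o['lid_e'][0]); k=np.hypot(*(o['hull']-lc).T)>(16 if n=='top' else 21)
    print('dark hull fit r40',fitc(P[k],40),k.sum(), 'free', len(k))
    z=d['z_map']; K=d['camera_matrix']; Rm=R.from_euler('xyz',d['orientation'],degrees=True).as_matrix()
    v,u=np.indices(z.shape); X=np.stack([(u-K[0,2])/K[0,0]*z,(v-K[1,2])/K[1,1]*z,z],-1)@Rm.T+d['eye']
    u0,v0=map(int,lc); 
    reg=X[v0-40:v0+45,u0-40:u0+45].reshape(-1,3); reg=reg[(abs(reg[:,0]-580)<60)&(abs(reg[:,1]+50)<60)]
    for lo,hi in [(22,30),(62,75),(76,90)]:
        q=reg[(reg[:,2]>lo)&(reg[:,2]<hi)]; print(lo,hi,len(q),np.median(q,0).round(1) if len(q) else '', q.mean(0).round(1) if len(q) else '', (q.max(0)-q.min(0)).round() if len(q) else '')
E
```

```text
top lid [588.1 -55.5  70. ] ((286.1361389160156, 219.20928955078125), (24.684301376342773, 24.9508113861084), 96.0453872680664) btn [268.56603774 261.45283019] [496.1 -17.7  22. ]
dark hull fit r40 (array([572.48222678, -52.0247026 ]), np.float64(0.6934290056054371)) 16 free 18
22 30 760 [553.8 -45.8  26. ] [555.9 -48.9  26. ] [94. 98.  8.]
62 75 406 [585.6 -55.2  71.3] [587.2 -55.5  71. ] [63. 61. 12.]
76 90 162 [587.5 -56.1  77.6] [587.5 -55.9  78.9] [45. 45. 12.]
scene lid [590.7 -55.1  70. ] ((272.6588134765625, 191.981689453125), (18.525297164916992, 25.07449722290039), 88.2193603515625) btn [307.6875  186.90625] [499.8 -16.7  22. ]
dark hull fit r40 (array([571.6873204 , -56.45534312]), np.float64(0.4021219471396457)) 7 free 11
22 30 485 [580.  -30.1  24.3] [577.1 -34.4  24.4] [99. 96.  7.]
62 75 441 [596.  -50.8  70.4] [594.1 -52.8  70. ] [65. 64. 13.]
76 90 57 [590.8 -54.4  79.9] [590.1 -54.2  79.6] [38. 31.  9.]
```

```bash
cat >> h.py <<'E'
def st():
    s=sensors.sense(); M=R.from_euler('xyz',s['tcp_rot'],degrees=True).as_matrix()
    return s,np.array(s['tool_pos']),M
E
python3 - <<'E'
from h import *
s,p,M=st(); print(s['time'],p); print(M.round(3))
# rotation error to nominal
for psi in range(-180,180,15):
    pass
d=np.load('top0.npz');im=d['image']
# outer rim radial profile refine
h=cv2.cvtColor(im,cv2.COLOR_RGB2HSV)
E
```

```text
0.15 [138.27794388 583.42311317 230.49793459]
[[-0.     0.231  0.973]
 [-0.001  0.973 -0.231]
 [-1.    -0.001 -0.   ]]
```

Emit:
drive_tool --moves '[0,-1.3,1.6,0,0,0,0.2,-2.57,3.22,0,0,0,0.2,-2.57,3.22,0,0,0,0.2,-2.57,3.22,0,0,0,0.2,-2.57,3.22,0,0,0,0.2,-2.57,3.22,0,0,0,0.2,-2.57,3.22,0,0,0,0.2,-2.57,3.22,0,0,0,0.2,-2.57,3.22,0,0,0,0.2,-2.57,3.22,0,0,0,0.2,-2.57,3.22,0,0,0,0.2,-2.57,3.22,0,0,0,0.2,-2.57,3.22,0,0,0,0.2,-2.57,3.22,0,0,0,0.2,-2.57,3.22,0,0,0,0.2,-2.57,3.22,0,0,0,0.2,-2.57,3.22,0,0,0,0.2,-2.57,3.22,0,0,0,0.2,-2.57,3.22,0,0,0,0.2,-2.57,3.22,0,0,0]' --hand 0 --grip_force 20

```text
time: 1.82
tool_pos: [634.4, -50.7, 192.7]
tcp_rot: [176.8, 90.0, 163.5]
ft_force: [1.2, 0.2, 0.3]
finger_gap: 0.5
```

```bash
cat >> h.py <<'E'
def wrist(n):
    s,p,M=st(); d=dict(snapshot('wrist')); T=np.array(d['mount']); Rc=M@T[:3,:3]; e=p+M@T[:3,3]
    d['eye']=e; d['orientation']=R.from_matrix(Rc).as_euler('xyz',degrees=True)
    save(n,d['image']); np.savez(n+'.npz',**d); return d
E
python3 - <<'E'
from h import *
import time
s,p,M=st(); print(p,M.round(3))
d=wrist('w1')
s,p,M=st(); print(p,s['qd'].round(2))
d=wrist('w2')
E
```

```text
[634.36232534 -50.69567607 192.70394803] [[-0.     0.231  0.973]
 [ 0.     0.973 -0.231]
 [-1.     0.    -0.   ]]
[636.83444361 -57.02746897 190.42328737] [ 2.78 -4.11  6.24  0.01 -0.16  5.59]
```

View pics/w2.png

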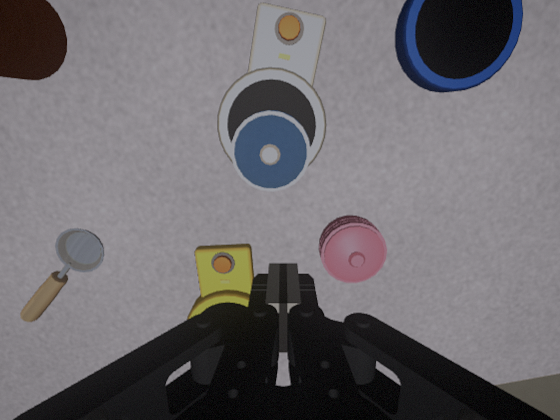

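The wrist view shows the plate (271,118), lid with knob (270,153), button (289,27), the yellow warmer at (225,280) and the pink cup (353,250).

```bash
cat >> h.py <<'E'
def wmeas(d,verbose=True,lidz=69.):
    im=d['image']; h=cv2.cvtColor(im,cv2.COLOR_RGB2HSV).astype(int); H,S,V=h[...,0],h[...,1],h[...,2]
    o={}
    P=np.array([570,-52.,26]); K=d['camera_matrix']; Rm=R.from_euler('xyz',d['orientation'],degrees=True).as_matrix()
    q=K@(Rm.T@(P-d['eye'])); near=q[:2]/q[2]; sc=K[0,0]/q[2]
    m,c,a=blob(roi((H>95)&(H<125)&(S>80)&(V>40),near,75*sc),near)
    ct=max(cv2.findContours(m.astype(np.uint8),0,1)[0],key=len)
    hu=cv2.convexHull(ct)[:,0].astype(float); o['lidpx']=hu.mean(0)
    Pl=cast(d,hu,lidz); 
    (cx,cy),r=cv2.minEnclosingCircle(Pl[:,:2].astype(np.float32)); 
    f=lambda p:np.hypot(Pl[:,0]-p[0],Pl[:,1]-p[1])-p[2]
    s=least_squares(f,[cx,cy,r],loss='soft_l1'); o['lid']=s.x
    # knob
    wh=roi((S<60)&(V>120),o['lidpx'],12*sc)
    try:
        m2,c2,a2=blob(wh,o['lidpx'],12*sc); o['knob']=cast(d,[c2],83.)[0]; o['knobpx']=c2
    except ValueError: pass
    # dark plate
    m3,c3,a3=blob(roi(V<70,near,60*sc)&(S<90)&~cv2.dilate(m.astype(np.uint8),np.ones((5,5))).astype(bool),near)
    hp=max(cv2.findContours(m3.astype(np.uint8),0,1)[0],key=len)[:,0].astype(float)
    Pp=cast(d,hp,26.); Lg=cast(d,hp,lidz); k=np.hypot(Lg[:,0]-s.x[0],Lg[:,1]-s.x[1])>36
    g=lambda p:np.hypot(Pp[k,0]-p[0],Pp[k,1]-p[1])-p[2]
    s3=least_squares(g,[570,-52,40],loss='soft_l1'); o['plate']=s3.x; o['pres']=np.abs(g(s3.x)).mean(); o['np']=k.sum()
    s4=least_squares(lambda p:np.hypot(Pp[k,0]-p[0],Pp[k,1]-p[1])-40,[570,-52],loss='soft_l1'); o['plate40']=s4.x
    b=blob(roi((H>8)&(H<24)&(S>120)&(V>60),near+0,125*sc),near)
    o['btnpx']=b[1]; o['btn']=cast(d,[b[1]],22.)[0]; o['d_btn']=np.hypot(*(o['btn'][:2]-s4.x))
    o['off']=s.x[:2]-s4.x
    if verbose:
        for a,v in o.items(): print(a,np.round(v,2))
    return o
E
python3 - <<'E'
from h import *
d=wrist('w3'); s,p,M=st(); print(s['time'],p,s['qd'].round(2)); wmeas(d)
E
```

```text
1.9667 [633.83802223 -51.54224644 191.00362699] [ 3.   -3.43  2.48  1.06  0.8   1.12]
lidpx [266.58 154.97]
lid [588.19 -55.99  28.32]
knob [587.79 -55.84  83.  ]
knobpx [266.14 157.7 ]
plate [570.44 -52.31  38.87]
pres 0.22
np 143
plate40 [571.77 -52.77]
btnpx [285.74  31.42]
btn [496.25 -18.37  22.  ]
d_btn 82.99
off [16.42 -3.22]
```

Emit:
drive_tool --moves '[0,-1.2,1,0,7,0,0,0,0,0,7,0,0,0,0,0,0,0,0,0,0,0,0,0,0,0,0,0,0,0]'

```text
time: 2.38
tool_pos: [640.7, -61.6, 193.4]
tcp_rot: [180.0, 76.3, 166.7]
ft_force: [-1.0, 0.3, 0.3]
finger_gap: -0.1
```

```bash
python3 - <<'E'
from h import *
s,p,M=st(); print(s['time'],p,s['qd'].round(2),s['ft_force']); print(M.round(3))
d=wrist('w4'); o=wmeas(d)
E
```

```text
2.3833 [640.71571047 -61.59010736 193.41220241] [ 0.11 -4.41  0.71 -0.04 -0.   -0.04] [-1.01740462  0.28960955  0.25136862]
[[-0.231  0.23   0.945]
 [ 0.055  0.973 -0.223]
 [-0.971  0.    -0.237]]
lidpx [274.06 181.77]
lid [588.12 -55.96  28.3 ]
knob [588.17 -56.11  83.  ]
knobpx [274.51 180.97]
plate [570.44 -52.35  38.72]
pres 0.24
np 118
plate40 [572.   -52.78]
btnpx [291.81  82.21]
btn [496.3  -18.59  22.  ]
d_btn 83.06
off [16.12 -3.17]
```

Emit:
drive_tool --moves '[2.6,-0.13,1.2,0,0,0,2.6,-0.13,1.0,0,0,0,2.6,-0.13,0.6,0,0,0,2.6,-0.13,0.6,0,0,0,2.6,-0.13,0.6,0,0,0,0,0,0,0,0,0,0,0,0,0,0,0,0,0,0,0,0,0]'

```text
time: 3.1
tool_pos: [647.9, -70.4, 61.5]
tcp_rot: [179.9, 76.5, 166.6]
ft_force: [0.3, -0.0, 0.4]
finger_gap: -0.1
```

```bash
cat >> h.py <<'E'
C=np.array([588.1,-56]);PL=np.array([571,-52.5])
def rel(c=C,pl=PL):
    s,p,M=st(); zh=M[:,2].copy(); zh[2]=0; zh/=np.linalg.norm(zh); v=M[:,1]
    print('t',round(s['time'],2),'tcp',p.round(1),'F',s['ft_force'].round(2),'qd',np.abs(s['qd']).max().round(2))
    for n,q in (('cup',c),('plate',pl)): print(n,'zh gap',round(float((p[:2]-q)@zh[:2]),1),'lat',round(float((p[:2]-q)@v[:2]),1))
E
python3 - <<'E'
from h import *
rel(); d=wrist('w5'); o=wmeas(d)
E
```

```text
t 3.1 tcp [647.9 -70.4  61.5] F [ 0.27 -0.    0.39] qd 1.85
cup zh gap 61.5 lat -0.2
plate zh gap 78.9 lat 0.3
lidpx [282.33 147.62]
lid [588.23 -55.9   28.69]
knob [588.53 -56.05  83.  ]
knobpx [283.34 148.26]
plate [571.   -52.37  39.65]
pres 0.13
np 137
plate40 [571.41 -52.44]
btnpx [310.32   1.68]
btn [503.67 -20.11  22.  ]
d_btn 75.06
off [16.82 -3.46]
```

View pics/w5.png

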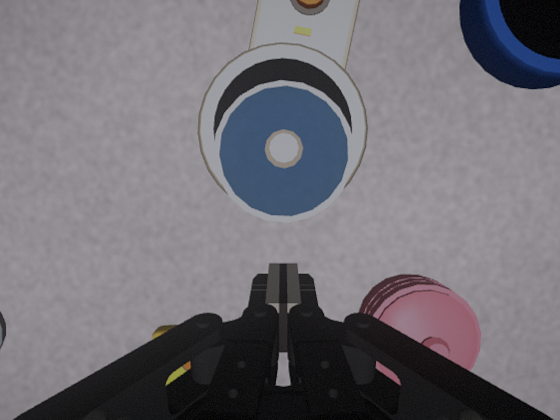

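The picture shows the lid (283,148), its knob centred on the finger line, and fingertips at (283,268), laterally in line. I'll descend and approach.

Emit:
drive_tool --moves '[0.95,0,0.23,0,0,0,0.95,0,0.23,0,0,0,0,0,0,0,0,0,0.1,0,-0.39,0,0,0,0.1,0,-0.39,0,0,0,0.1,0,-0.39,0,0,0,0,0,0,0,0,0,0,0,0,0,0,0]'

```text
time: 3.82
tool_pos: [634.5, -67.7, 38.2]
tcp_rot: [-180.0, 76.2, 166.7]
ft_force: [0.5, -0.4, -0.0]
finger_gap: -0.1
```

```bash
python3 - <<'E'
from h import *
rel(); d=wrist('w6'); o=wmeas(d)
E
```

```text
t 3.82 tcp [634.5 -67.7  38.2] F [ 0.48 -0.43 -0.03] qd 0.69
cup zh gap 47.9 lat -0.7
plate zh gap 65.3 lat -0.2
lidpx [288.   183.09]
lid [588.29 -55.91  28.74]
knob [589.11 -55.7   83.  ]
knobpx [286.19 180.55]
plate [570.64 -52.32  39.33]
pres 0.12
np 160
plate40 [571.42 -52.46]
btnpx [314.77   2.73]
btn [503.03 -19.94  22.  ]
d_btn 75.73
off [16.87 -3.45]
```

View pics/w6.png

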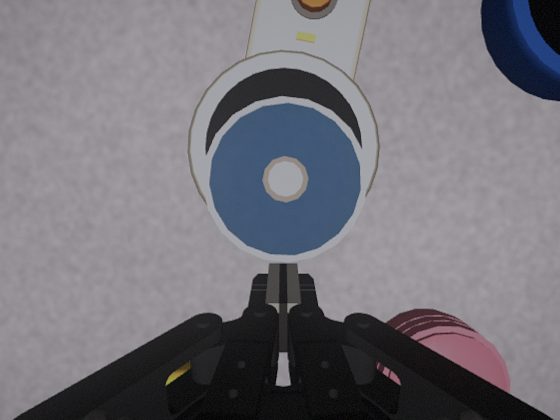

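Emit:
drive_tool --moves '[-0.3,0,-0.07,0,0,0,0.024,0,-0.1,0,0,0,0.024,0,-0.1,0,0,0,0.024,0,-0.1,0,0,0,0.024,0,-0.1,0,0,0,0.024,0,-0.1,0,0,0,0.024,0,-0.1,0,0,0,0.024,0,-0.1,0,0,0,0.024,0,-0.1,0,0,0,0.024,0,-0.1,0,0,0,0.024,0,-0.1,0,0,0,0,0,0,0,0,0,0,0,0,0,0,0]'

```text
time: 4.95
tool_pos: [624.6, -65.4, 41.0]
tcp_rot: [-180.0, 76.1, 166.7]
ft_force: [1.3, 0.8, 0.3]
finger_gap: 0.2
```

```bash
python3 - <<'E'
from h import *
rel(); d=wrist('w7'); o=wmeas(d)
E
```

```text
t 4.95 tcp [624.6 -65.4  41. ] F [1.29 0.77 0.26] qd 0.19
cup zh gap 37.6 lat -0.7
plate zh gap 55.1 lat -0.2
lidpx [285.64 197.3 ]
lid [583.19 -54.89  28.73]
knob [583.7  -54.94  83.  ]
knobpx [284.75 194.55]
plate [570.75 -52.39  39.44]
pres 0.13
np 127
plate40 [571.37 -52.51]
btnpx [314.07  14.17]
btn [497.  -18.6  22. ]
d_btn 81.74
off [11.82 -2.38]
```

View pics/w7.png

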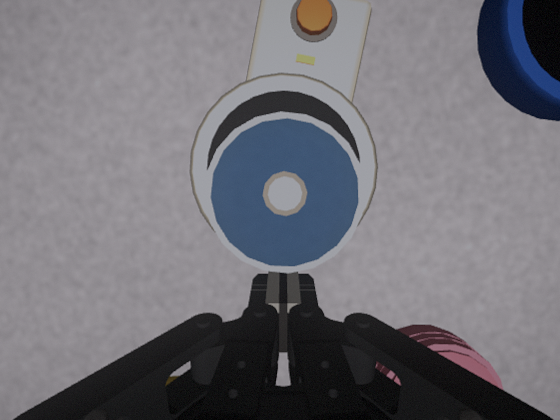

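The cup slid 5 mm upright, as predicted, and follows the finger. About 12.3 mm are left, so I push 10 mm more.

Emit:
drive_tool --moves '[0.024,0,-0.1,0,0,0,0.024,0,-0.1,0,0,0,0.024,0,-0.1,0,0,0,0.024,0,-0.1,0,0,0,0.024,0,-0.1,0,0,0,0.024,0,-0.1,0,0,0,0.024,0,-0.1,0,0,0,0.024,0,-0.1,0,0,0,0.024,0,-0.1,0,0,0,0.024,0,-0.1,0,0,0,0,0,0,0,0,0,0,0,0,0,0,0]'

```text
time: 6.0
tool_pos: [614.5, -63.0, 41.0]
tcp_rot: [-180.0, 76.1, 166.7]
ft_force: [-0.2, -0.2, -0.2]
finger_gap: -0.1
```

```bash
python3 - <<'E'
from h import *
rel(); d=wrist('w8'); o=wmeas(d)
t=snapshot('top'); save('top1',t['image']); m=measure(t,'top'); print('top lid',m['lid68'])
E
```

```text
t 6.0 tcp [614.5 -63.   41. ] F [-0.15 -0.18 -0.22] qd 0.13
cup zh gap 27.3 lat -0.7
plate zh gap 44.8 lat -0.2
lidpx [281.84 197.52]
lid [573.07 -52.83  28.72]
knob [573.47 -53.18  83.  ]
knobpx [282.87 194.43]
plate [608.28 -61.19  22.46]
pres 1.42
np 109
plate40 [590.25 -56.81]
btnpx [314.    33.59]
btn [496.37 -18.41  22.  ]
d_btn 101.44
off [-17.18   3.98]Traceback (most recent call last):
  File "<stdin>", line 3, in <module>
  File "h.py", line 23, in measure
    b,c,a=blob(blue,near); ct=max(cv2.findContours(b.astype(np.uint8),0,1)[0],key=len)
          ~~~~^^^^^^^^^^^
  File "h.py", line 16, in blob
    k=max(k,key=lambda i:st[i,4]); return (l==k),c[k],st[k,4]
ValueError: max() iterable argument is empty
```

View pics/w8.png

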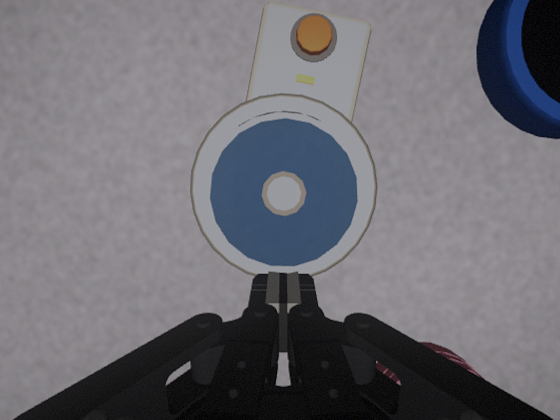

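The lid is now at (573.1,-52.8) against the plate at about (571,-52.4), so I push 2 mm more. Then I back off and raise for a view.

Emit:
drive_tool --moves '[0.024,0,-0.1,0,0,0,0.024,0,-0.1,0,0,0,0,0,0,0,0,0,0,0,0,0,0,0,-0.024,0,0.1,0,0,0,-0.07,0,0.3,0,0,0,-0.24,0,0.97,0,0,0,-0.48,0,1.94,0,0,0,-2.4,0,-0.3,0,0,0,-2.9,0,-0.7,0,0,0,-2.9,0,-0.7,0,0,0,-2.9,0,-0.7,0,0,0,0,0,0,0,0,0,0,0,0,0,0,0,0,0,0,0,0,0]'

```text
time: 7.35
tool_pos: [649.0, -71.2, 154.3]
tcp_rot: [-180.0, 76.1, 166.7]
ft_force: [-0.2, 1.6, -0.8]
finger_gap: -0.1
```

```bash
python3 - <<'E'
from h import *
rel(); d=wrist('w9'); o=wmeas(d)
t=snapshot('scene'); save('sc1',cv2.resize(t['image'][165:240,230:340],None,fx=7,fy=7,interpolation=cv2.INTER_CUBIC))
E
```

```text
t 7.35 tcp [649.  -71.2 154.3] F [-0.16  1.61 -0.75] qd 1.84
cup zh gap 62.8 lat -0.7
plate zh gap 80.2 lat -0.2
lidpx [284.56 140.44]
lid [571.06 -52.55  28.41]
knob [571.51 -52.7   83.  ]
knobpx [283.01 139.25]
plate [569.96 -52.32  39.39]
pres 0.17
np 83
plate40 [569.27 -52.17]
btnpx [301.83  54.96]
btn [496.33 -18.4   22.  ]
d_btn 80.38
off [ 1.79 -0.38]
```

View pics/w9.png

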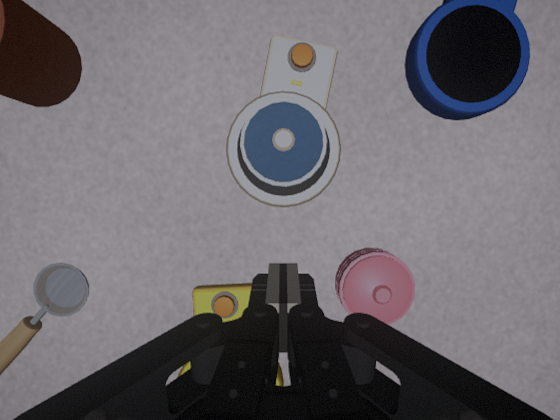

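View pics/sc1.png

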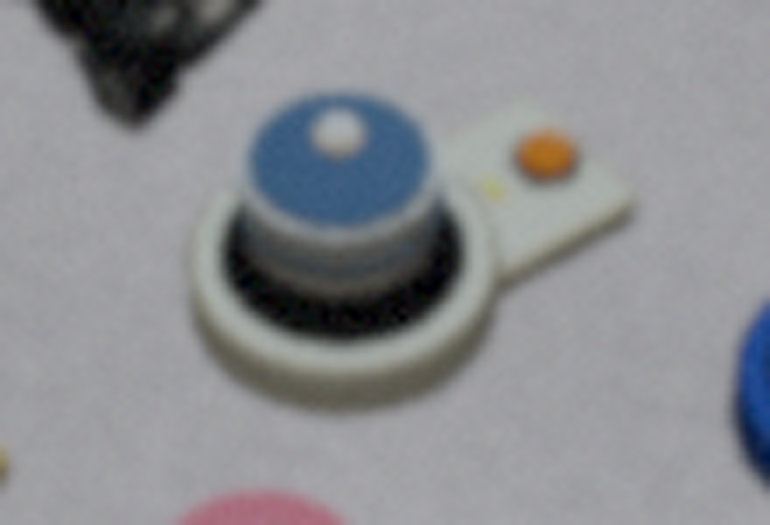

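The cup now stands at (571.1,-52.6). The plate fits average about (570.7,-52.3), near arc 571.4 and far arc 570.0, so it is centred within about 1 mm. The scene picture shows dark plate all round the cup, nothing touching it. Next is the button.

Emit:
drive_tool --moves '[0,0,0,0,-7,0,0,0,0,0,-7,0,0,0.32,-3.2,0,0,0,0,0.32,-3.2,0,0,0,0,0.32,-3.2,0,0,0,0,0.32,-3.2,0,0,0,0,0.32,-3.2,0,0,0,0,0,0,0,0,0,0,0,0,0,0,0,0,0,0,0,0,0]'

```text
time: 8.28
tool_pos: [497.0, -18.7, 153.7]
tcp_rot: [-3.4, 89.9, -16.8]
ft_force: [0.0, -0.5, -0.8]
finger_gap: -0.5
```

```bash
cat >> h.py <<'E'
def brel(b=(496.3,-18.5,22.5)):
    s,p,M=st(); print('t',round(s['time'],2),p.round(1),'F',s['ft_force'].round(2)); print('tool delta mm',(M.T@(np.array(b)-p)).round(1),'x axis',M[:,0].round(3))
E
python3 - <<'E'
from h import *
brel(); d=wrist('w10'); o=wmeas(d,False); print(o['btn'],o['lid'])
E
```

```text
t 8.28 [497.  -18.7 153.7] F [ 0.02 -0.47 -0.81]
tool delta mm [ 1.312e+02  1.000e-01 -1.100e+00] x axis [ 0.002 -0.001 -1.   ]
[495.32976355 -18.04876174  22.        ] [557.38542275 -67.56851295  10.08810281]
```

View pics/w10.png

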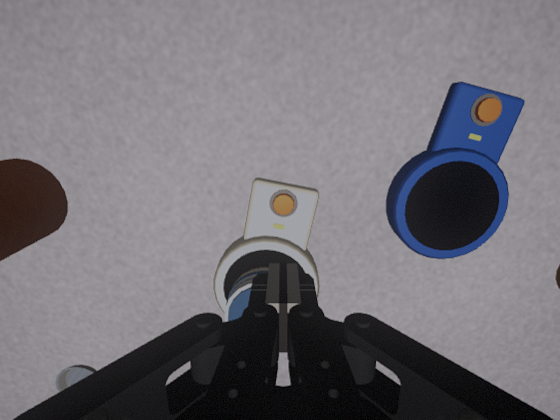

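The button at (284,204) is straight below the tip. The cup sits behind the fingers, clear of them. Descending.

Emit:
drive_tool --moves '[2.5,0,-0.1,0,0,0,2.5,0,0,0,0,0,2.5,0,0,0,0,0,2.5,0,0,0,0,0,1.5,0,0,0,0,0,0,0,0,0,0,0,0,0,0,0,0,0,0,0,0,0,0,0]'

```text
time: 9.0
tool_pos: [497.7, -18.9, 40.2]
tcp_rot: [0.6, 89.8, -12.8]
ft_force: [-0.2, -0.6, 0.7]
finger_gap: 0.2
```

```bash
python3 - <<'E'
from h import *
brel(); d=wrist('w11'); t=snapshot('scene'); save('sc2',cv2.resize(t['image'][145:240,230:340],None,fx=6,fy=6,interpolation=cv2.INTER_CUBIC))
E
```

```text
t 9.0 [497.7 -18.9  40.2] F [-0.21 -0.57  0.71]
tool delta mm [17.7  0.  -1.6] x axis [ 0.004 -0.001 -1.   ]
```

View pics/sc2.png

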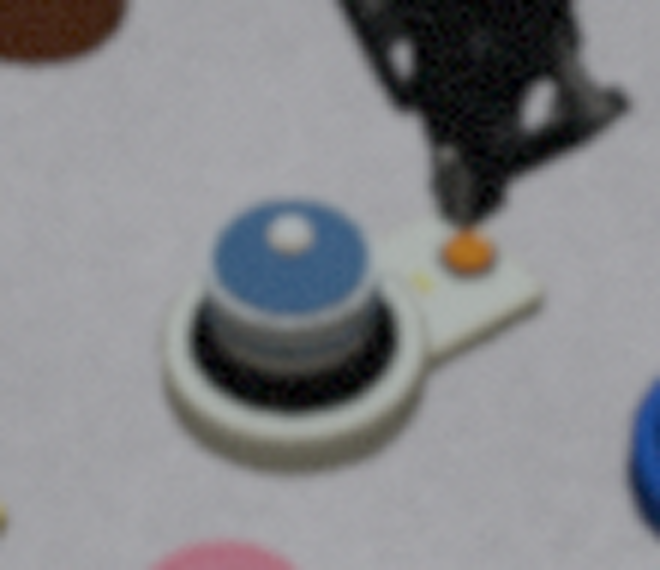

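View pics/w11.png

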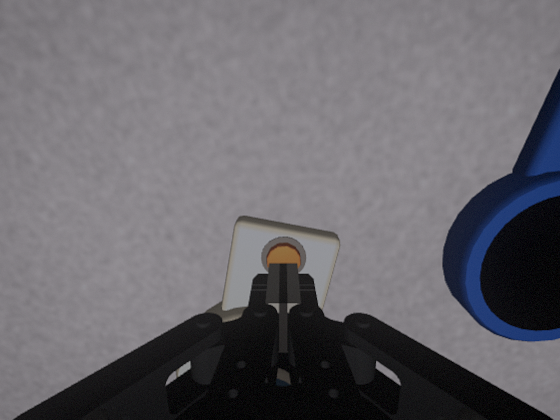

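The tip is above the orange button in both views, and the cup is still centred. Lowering slowly onto the button.

Emit:
drive_tool --moves '[0.5,0,-0.1,0,0,0,0.5,0,0,0,0,0,0.4,0,0,0,0,0,0.2,0,0,0,0,0,0.1,0,0,0,0,0,0.1,0,0,0,0,0,0.1,0,0,0,0,0,0,0,0,0,0,0,0,0,0,0,0,0]'

```text
time: 9.85
tool_pos: [495.3, -18.3, 20.2]
tcp_rot: [-1.5, 89.9, -14.8]
ft_force: [-2.0, -0.5, 1.9]
finger_gap: 0.0
```

```bash
python3 - <<'E'
from h import *
brel()
E
```

```text
t 9.85 [495.3 -18.3  20.2] F [-2.01 -0.5   1.92]
tool delta mm [-2.3  0.   1. ] x axis [ 0.002 -0.001 -1.   ]
```

Force is rising on the spring, about 2.3 mm down. Press further.

Emit:
drive_tool --moves '[0.1,0,0,0,0,0,0.1,0,0,0,0,0,0,0,0,0,0,0,0,0,0,0,0,0,0,0,0,0,0,0]'

```text
time: 10.27
tool_pos: [495.6, -18.3, 18.5]
tcp_rot: [-0.1, 89.8, -13.4]
ft_force: [-2.2, 0.7, 4.8]
finger_gap: -0.0
```

```bash
python3 - <<'E'
from h import *
brel()
E
```

```text
t 10.27 [495.6 -18.3  18.5] F [-2.22  0.66  4.78]
tool delta mm [-4.   0.   0.7] x axis [ 0.003 -0.001 -1.   ]
```

Emit:
drive_tool --moves '[0.06,0,0,0,0,0,0,0,0,0,0,0,0,0,0,0,0,0,0,0,0,0,0,0]'

```text
time: 10.6
tool_pos: [495.6, -18.3, 18.3]
tcp_rot: [-0.8, 89.8, -14.1]
ft_force: [-5.8, 0.6, 11.9]
finger_gap: 0.1
```

```bash
python3 - <<'E'
from h import *
brel()
E
```

```text
t 10.6 [495.6 -18.3  18.3] F [-5.8   0.57 11.93]
tool delta mm [-4.1 -0.   0.7] x axis [ 0.003 -0.001 -1.   ]
```

The tip only sank 0.2 mm more while force jumped to 12 N: that is the stop, so the button is fully down. Releasing straight up.

Emit:
drive_tool --moves '[-0.3,0,0,0,0,0,-0.6,0,0,0,0,0,-2,0,-0.3,0,0,0,-2.5,0,-1,0,0,0,-2.5,0,-2,0,0,0,-2.5,0,-2,0,0,0,-2.5,0,0,0,0,0,0,0,0,0,0,0,0,0,0,0,0,0,0,0,0,0,0,0]'

```text
time: 11.43
tool_pos: [443.7, -6.1, 146.3]
tcp_rot: [0.1, 89.8, -13.3]
ft_force: [0.4, 0.0, 0.6]
finger_gap: 0.0
```

```bash
python3 - <<'E'
from h import *
brel()
t=snapshot('scene'); save('sc3',cv2.resize(t['image'][145:240,230:340],None,fx=6,fy=6,interpolation=cv2.INTER_CUBIC)); m=measure(t,'scene'); print('scene lid',m['lid68'].round(1),'btn',m['btn'].round(1))
t=snapshot('top'); save('top2',cv2.resize(t['image'][180:290,220:350],None,fx=6,fy=5,interpolation=cv2.INTER_CUBIC))
E
```

```text
t 11.43 [443.7  -6.1 146.3] F [0.37 0.03 0.63]
tool delta mm [124.    0.   53.7] x axis [ 0.003 -0.001 -1.   ]
scene lid [573.9 -51.6  70. ] btn [500.  -16.9  22. ]
```

View pics/sc3.png

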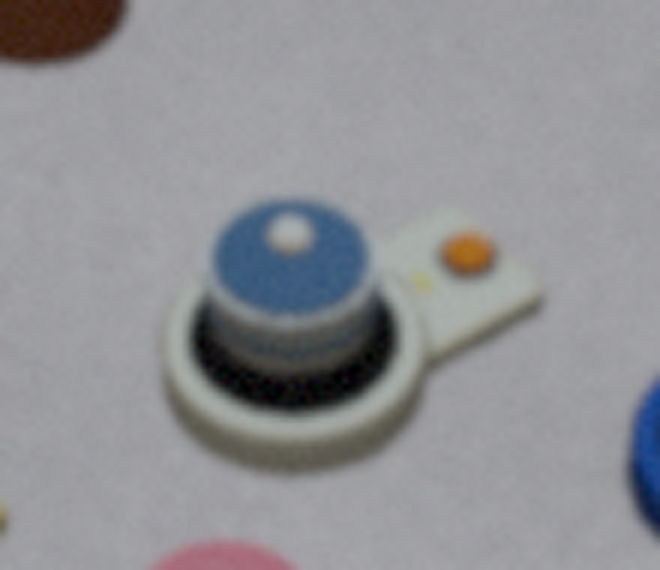

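View pics/top2.png

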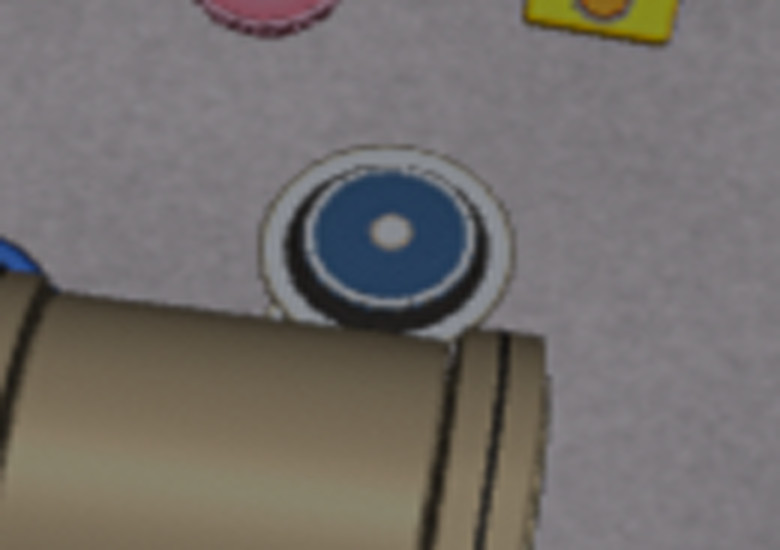

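The button is up again and the cup is centred: measured button-to-cup distance is 81.7 mm against 82 nominal. Handing in.

```bash
python3 -c "
from h import *
print(r.hand_in())"
```

```text
the job is handed in; nothing more can be done
None
```

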